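# Show the food-processor blade to the tablet camera

### The job

The washed food processor's blade has to be shown to the tablet for the kitchen's cleaning record. Turn the processor's lid counter-clockwise to unlock it, lift it off and set it down flat, right way up, on the middle of the cork trivet without dropping it; then lift the chopping blade off its spindle by the hub and hold it up about 15 cm in front of the tablet's camera, square to it and centred on it, with the underside of the hub (the bore) facing the lens. Finish there with the blade still in your grip, motionless in the air; keep the blade off the tablet and leave the mug, cup, garlic and lemon where they are.

Things in the scene. Friction and masses are not known exactly. Their poses are not given: they have to be found in the camera images.
- processor: Small food processor, fixed. White motor base 166 x 158 x 54 mm, grey dial on its -x side; clear round bowl on it: outside diameter 134 mm, inside 128 mm, inner floor 63 mm and rim 145 mm above the worktop. Origin: on the worktop under the bowl's axis; z up. A loop handle reaches out to 104 mm from the axis at -60 degrees from +x, below 134 mm.
- processor_hooks (a point): Point on the bowl's axis, 145 mm above the worktop, level with the rim. Round it three grey hooks (at 0, 120, 240 degrees from the processor's +x, out to 84 mm from the axis, tops at 156 mm) reach over the locked lid's lugs, with a stop at their clockwise ends.
- spindle_tip (a point): Tip of the steel spindle in the middle of the bowl: 13 mm in diameter, tip 48 mm above the bowl's floor, 111 mm above the worktop.
- processor_lid: Round white lid, 134 mm across, 154 mm over its three lugs, 80 to 170 g. Origin: centre of its underside (a skirt drops 6 mm into the bowl), z up; closed, 139 mm above the worktop. Starts locked: its yaw equals the processor's or is up to 0.1 rad counter-clockwise of it. 0.4 to 1.6 rad counter-clockwise (from above) of the processor's yaw it is free and lifts straight off. Play 2 mm.
- lid_bar (a point): Centre of the top of the lid's grey grip bar, 34 mm above the lid's origin. The bar is 64 mm long along the lid's x, 14 mm wide along its y, and stands 24 mm above the lid's plate, whose top is 10 mm above the lid's origin.
- blade: Chopping blade in the bowl under the lid, 55 to 115 g: grey hub 28 mm in diameter, 70 mm high, two curved steel wings reaching 56 mm from the axis, 10 and 28 mm above the underside. Origin: centre of the hub's underside, where the 18 mm bore (52 mm deep) opens; z up the hub. Stands loosely over the spindle, origin 63 mm above the worktop, any yaw; 82 mm up it clears the rim.
- blade_cap (a point): Centre of the top of the blade's hub, 70 mm above the blade's origin along its z (133 mm above the worktop at the start). The hub is gripped from above on its upper 35 mm.
- trivet: Round cork trivet, 170 mm across, 10 mm thick, lying on the worktop, fixed. Origin: centre of its underside.
- tablet: Black tablet 200 mm wide and 124 mm high, leaning back on an aluminium stand that is fixed to the worktop, screen towards the robot and looking up at 50 degrees above the level. Origin: the camera lens, at the middle of its upper long edge, 98 mm above the worktop. z: the camera's line of sight, out of the screen; x: up along the screen; y: along the long edge.
- mug: White mug with dots, 84 mm across, 100 mm high, handle; a bystander. Origin: on its underside, near the middle.
- cup: White cup without a handle, 68 mm across, 82 mm high; a bystander. Origin: centre of its underside.
- garlic: Garlic bulb, 50 mm; a bystander. Origin: centre of its underside.
- lemon: Lemon, 78 x 55 x 56 mm; a bystander. Origin: centre of its underside.
There are look-alikes about, which are no part of the job. There is more than one size of the processor_lid; the one meant has the size given above.

How it is judged:
By the outcome, as a careful person would: the job done as asked, in the order asked, and still so for the second after the job is handed in, while the arm keeps its last pose, push and grip.
It also fails if it takes over 61 s, if anything falls off the work surface, if the arm or the gripper's body presses on something with over 40 N, if the wrist force passes 120 N, or if a joint passes its speed limit or range.

### The arm

A 6-joint arm with a two-finger parallel gripper is mounted at the origin on a cart in front of the work surface, level with it; the furniture and walls round the work are solid. World frame = base frame: x ahead of the robot, y to its left, z up, the work surface at z = 0. Lengths are in m, angles in rad, forces in N, time in s.
With the tool pointing down it reaches from about 0.35 to 1 m from the base axis. Payload 7.1 kg.
Tool frame: the origin (TCP) lies at the very end of the fingers, on their centre line; the grasp point (between the pads) lies 19 mm behind it; z points along the fingers, y is the line along which they close (so a half turn about z gives the same grasp; the last joint's range is limited). The gripper opens to 85 mm and grips with 20 to 120 N. Pads are 22 mm wide; open, the fingers measure 114 mm over their backs; the gripper's body (76 mm by 85 mm) begins 54 mm behind the grasp point. The pads swing forward as they close: fully open they stand 13 mm farther back than shut.
Start: joints at [-0.019, 0.423, 1.63, -0, 1.089, -0.019], TCP at [0.625, 0, 0.231] pointing down, gripper open.
Joint ranges: [-3, 3], [-0.9, 2.11], [0.09, 2.58], [-1.31, 4.45], [0.11, 2.69], [-2.54, 2.54]. Speed limits (rad/s): [2.39, 2.39, 3.01, 3.14, 3.14, 3.14].

### API

Orientations are given as a 3x3 rotation matrix whose columns are the frame's x, y, z axes.
In Python, from station import r gives the robot as it stands.
- The arm moves only by the tool step_arm, never from a script. Its argument "moves" is a list of rows, each an object with "xyz": the shift along the tool's x, y, z as a fraction of full scale, a list of three; "turn": the turn, a rotation vector about the tool's x, y, z as a fraction of full scale, a list of three; "fingers": the opening, from 0 (shut) to 1 (fully open). A call has 1 to 10 rows; each row shifts and turns the commanded pose from where the row before left it, along the tool's axes as they then stand; what a row does not reach is not made up. Full scale, the value 1, is 20 mm for a shift and 4 degrees for a turn. A row lasts 1/12 s, in which the tool goes at most 41.7 mm and 7.16 degrees, less where a joint would pass 70% of its speed; a pose out of reach is approached as far as the arm can. A call with a number of a shift or a turn outside -1 to 1 is refused whole. A call with a gripper value outside its range is refused whole. The fingers move at their own pace and stop on an object; "newtons" is the grip in N (left out, the last holds). Time passes only in rows, so rows that do not move let the fingers close. It gives the time, the measured TCP pose, the force, the opening and the grip force at its end, in the units of the state.
- r.get_obs(): the state, without advancing time (a new reading comes with each control period).
- r.camera(name): name is "scene" or "side" or "wrist"; returns the picture (420x560x3 uint8, red, green, blue); there is no depth.
- r.calibration(name): a dict with "mtx" (3x3 intrinsics, pixels), "extrinsics" (4x4, takes a point from world to camera coordinates). Camera axes: x right, y down, z forward; pixel columns grow to the right and rows downward; lengths in m; the calibration is good to about 2 mm. A picture is of the moment at which its call begins: read the wrist's pose just before it. calibration takes no time and is no camera call; for the wrist camera it gives the pose at the moment of the call.
- r.finish_job(): hands the job in; it is judged then, once.
The state is a dict: "time": time; "qpos": joint angles; "qd": joint speeds; "tau": joint torques, N m; "position": TCP position; "eef_rot": TCP orientation; "force": force on the tool from outside, world axes, zero at the start; "ft_torque": the same for the moment, N m; "finger_gap": finger opening in m; "gripper_force": force on a finger pad.
Only numpy, scipy, OpenCV 4.12 (cv2) and the standard library are available. Lean on these libraries where they do the work, as an engineer would, in place of code of your own. Each camera call takes 0.05 s, during which the arm holds its last target. There are 200 camera calls.

## Working session

There is one attempt and no reset: what is moved stays moved. The work goes in short steps, Python scripts to look and compute and a tool call to move; the robot and the scene stay as the last step left them, time stands still between calls to the robot, and variables do not carry over. Pictures are saved under pics/ and viewed, at most 10 in all, crops included, and the job is handed in when it is done.

Besides the shell and the picture viewer there is one more tool, called after "Request:" as name(argument=value, ...), one argument or row to a line, values as JSON. step_arm: Moves the arm, as the interface text tells. Its arguments: {"type":"object","properties":{"moves":{"type":"array","items":{"type":"object","properties":{"xyz":{"type":"array","items":{"type":"number"}},"turn":{"type":"array","items":{"type":"number"}},"fingers":{"type":"number"}}}},"newtons":{"type":"number"}},"required":["moves"]}

```bash
ls; mkdir -p pics
python3 - <<'E'
from station import r
import cv2,numpy as np
a=r.camera("scene");b=r.camera("side")
cv2.imwrite("pics/scene0.png",a[:,:,::-1]);cv2.imwrite("pics/side0.png",b[:,:,::-1])
w=r.camera("wrist");cv2.imwrite("pics/wrist0.png",w[:,:,::-1])
for n in("scene","side","wrist"):
    c=r.calibration(n);print(n,np.round(c["mtx"],1).tolist(),np.round(c["extrinsics"],4).tolist())
o=r.get_obs();print(o)
E
```

```text
pics
scene [[461.4, 0.0, 278.2], [0.0, 461.4, 207.1], [0.0, 0.0, 1.0]] [[0.0825, -0.9965, -0.0136, -0.0402], [-0.841, -0.0623, -0.5375, 0.5354], [0.5348, 0.0558, -0.8432, 1.3143], [0.0, 0.0, 0.0, 1.0]]
side [[420.8, 0.0, 282.0], [0.0, 420.8, 214.0], [0.0, 0.0, 1.0]] [[-0.9323, -0.3611, 0.0205, 0.5231], [-0.2518, 0.6074, -0.7534, 0.2244], [0.2596, -0.7076, -0.6572, 1.1227], [0.0, 0.0, 0.0, 1.0]]
wrist [[300.4, 0.0, 282.7], [0.0, 300.4, 204.6], [0.0, 0.0, 1.0]] [[1.0, -0.0007, 0.0007, -0.6247], [-0.0009, -0.9626, 0.2711, -0.0337], [0.0004, -0.2711, -0.9626, 0.3774], [0.0, 0.0, 0.0, 1.0]]
{'time': 0.15, 'qpos': array([-1.89888528e-02,  4.23661907e-01,  1.63048724e+00,  9.11429168e-06,
        1.08858759e+00, -1.90008706e-02]), 'qd': array([ 0.00063582, -0.00188734, -0.00285615,  0.00146388,  0.00053913,
       -0.00105634]), 'tau': array([-4.44887983e-04, -5.57771087e+01, -2.82016718e+01, -7.78417484e-05,
        4.77195630e-03,  2.40273175e-05]), 'position': array([6.24592726e-01, 4.28517398e-05, 2.30737070e-01]), 'eef_rot': array([[-7.76957544e-06,  9.99999346e-01, -1.14372535e-03],
       [ 1.00000000e+00,  7.80366026e-06,  2.97971137e-05],
       [ 2.98060194e-05, -1.14372512e-03, -9.99999346e-01]]), 'force': array([ 0.57812349, -0.05247835,  0.69927555]), 'ft_torque': array([-0.04190171, -0.06060533,  0.05229762]), 'gripper_force': 0.0, 'finger_gap': 0.0852544261134154}
```

View pics/scene0.png

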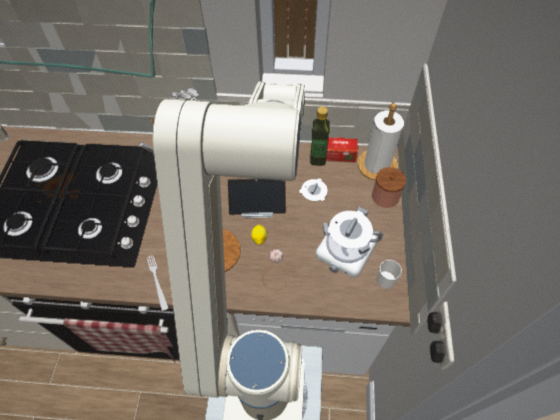

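View pics/side0.png

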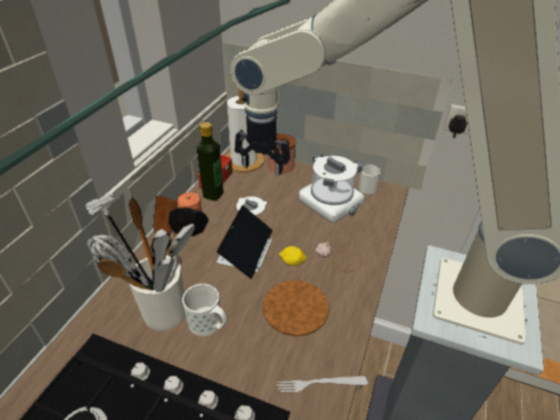

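The scene view shows the processor with its lid closed at about (350,235), a smaller look-alike lid lying on the worktop at (315,188), the trivet at (225,250), partly behind the arm, and the tablet at (257,195). The side view has the processor at (333,185), the trivet at (295,306), the tablet at (245,240), the mug at (203,310), the lemon at (292,256) and the garlic at (323,249).

Lid candidates are (350,235) on the bowl and (315,188) on the worktop. The one on the bowl fits, because the target starts locked there and is the larger. I'll confirm with one enlarged crop.

```bash
cat > h.py <<'E'
import numpy as np,cv2
from station import r
def ray(n,uv,cal=None):
    c=cal or r.calibration(n);K=np.array(c["mtx"]);E=np.array(c["extrinsics"])
    R,t=E[:3,:3],E[:3,3];o=-R.T@t
    d=R.T@np.linalg.solve(K,[uv[0],uv[1],1.]);return o,d/np.linalg.norm(d)
def onz(n,uv,z,cal=None):
    o,d=ray(n,uv,cal);return o+d*(z-o[2])/d[2]
def tri(rays):
    A=np.zeros((3,3));b=np.zeros(3)
    for o,d in rays:
        P=np.eye(3)-np.outer(d,d);A+=P;b+=P@o
    p=np.linalg.solve(A,b);return p,[np.linalg.norm((np.eye(3)-np.outer(d,d))@(p-o)) for o,d in rays]
def proj(n,p,cal=None):
    c=cal or r.calibration(n);E=np.array(c["extrinsics"]);q=np.array(c["mtx"])@(E[:3,:3]@np.asarray(p)+E[:3,3]);return q[:2]/q[2]
E
python3 - <<'E'
from h import *
a=cv2.imread("pics/scene0.png");b=cv2.imread("pics/side0.png")
A=cv2.resize(a[170:300,290:410],None,fx=4,fy=4,interpolation=cv2.INTER_CUBIC)[:520,:480]
A=cv2.resize(a[175:295,300:400],(400,480),interpolation=cv2.INTER_CUBIC)
B=cv2.resize(b[130:250,290:390],(400,480),interpolation=cv2.INTER_CUBIC)
cv2.imwrite("pics/crop1.png",np.hstack([A,B]))
# trivet in side: orange mask
hsv=cv2.cvtColor(b,cv2.COLOR_BGR2HSV)
m=cv2.inRange(hsv,(5,130,60),(20,255,255));m[:270]=0;m[:,:255]=0;m[340:]=0;m[:,340:]=0
c=max(cv2.findContours(m,0,1)[0],key=cv2.contourArea)
e=cv2.fitEllipse(c);print(e)
p=np.array([onz("side",x[0],0.01) for x in cv2.convexHull(c)])
(cx,cy),rad=cv2.minEnclosingCircle(p[:,:2].astype(np.float32));print("trivet",cx,cy,rad,onz("side",e[0],.01))
# tablet dark mask in scene/side
for n,im,roi in(("scene",a,(225,172,290,216)),("side",b,(210,200,275,280))):
    g=cv2.cvtColor(im,cv2.COLOR_BGR2GRAY);m=(g<45).astype(np.uint8);x0,y0,x1,y1=roi
    k=np.zeros_like(m);k[y0:y1,x0:x1]=m[y0:y1,x0:x1]
    c=max(cv2.findContours(k,0,1)[0],key=cv2.contourArea);print(n,cv2.contourArea(c),cv2.approxPolyDP(cv2.convexHull(c),3,True)[:,0].tolist())
E
```

```text
((295.38641357421875, 307.4861145019531), (54.79345703125, 65.48936462402344), 95.65058135986328)
trivet 0.4419299364089966 0.21404337882995605 0.08658985793590546 [0.44000452 0.21867508 0.01      ]
scene 1496.5 [[283, 187], [284, 211], [230, 212], [229, 181], [269, 180]]
side 1979.0 [[242, 207], [271, 230], [251, 277], [217, 251]]
```

View pics/crop1.png

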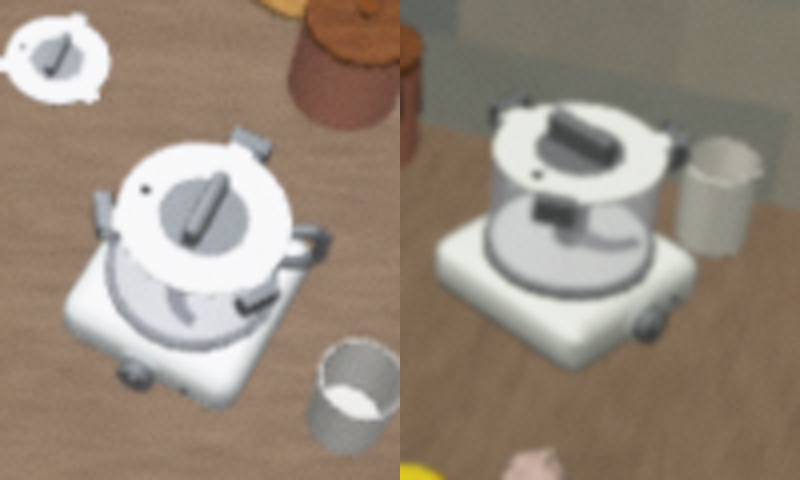

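View pics/wrist0.png

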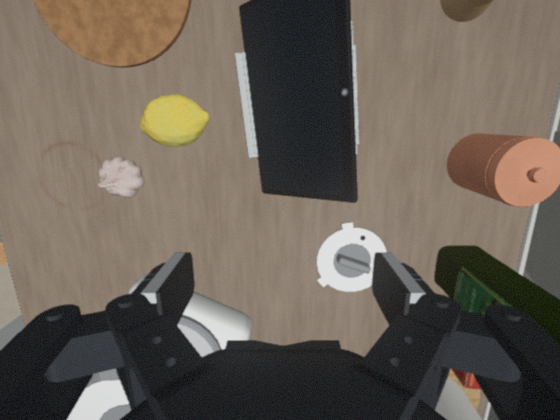

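The crop confirms it. In the left half, the lid on the bowl has its disc centred at about (351,229) in scene pixels, roughly 180 crop px wide, against 105 for the lid on the worktop. The bar runs up and to the right, one hook is in line with it at (362,211), and the dial at (334,268) marks the -x side, so it is locked. The wrist view shows the tablet with its lens at (345,92), and the lemon, garlic and small lid well apart from each other.

Run:
```python
from h import *
a=cv2.imread("pics/scene0.png");b=cv2.imread("pics/side0.png");w=cv2.imread("pics/wrist0.png")
from scipy.optimize import least_squares
def circ(p):
    f=lambda q:np.hypot(p[:,0]-q[0],p[:,1]-q[1])-q[2]
    s=least_squares(f,[*p.mean(0)[:2],.067],loss='soft_l1',f_scale=.002);return s.x,np.abs(s.fun).mean()
for n,im,roi,th in(("scene",a,(325,205,377,250),215),("side",b,(310,150,360,182),190)):
    g=cv2.cvtColor(im,cv2.COLOR_BGR2GRAY);x0,y0,x1,y1=roi
    k=np.zeros_like(g);k[y0:y1,x0:x1]=(g[y0:y1,x0:x1]>th)
    c=max(cv2.findContours(k,0,1)[0],key=cv2.contourArea);h=cv2.convexHull(c)[:,0]
    p=np.array([onz(n,x,.149) for x in h]);print(n,"lid",circ(p),cv2.boundingRect(c),cv2.fitEllipse(h)[0])
s=lambda x,y:(300+x/4-.4,175+y/4-.4); d=lambda x,y:(290+x/4-.4,130+y/4-.4)
e1,e2=onz("scene",s(220,180),.173),onz("scene",s(190,238),.173);print("bar scene",(e1+e2)/2,np.linalg.norm(e1-e2),np.degrees(np.arctan2(*(e1-e2)[1::-1])))
e1,e2=onz("side",d(554-400,113),.173),onz("side",d(612-400,153),.173);print("bar side",(e1+e2)/2,np.linalg.norm(e1-e2),np.degrees(np.arctan2(*(e1-e2)[1::-1])))
for q in((252,140),(104,210),(258,298)):print("hook",onz("scene",s(*q),.156))
cal=r.calibration("wrist")
L=onz("wrist",(345,92),.098,cal);print("lens",L,"scene px",proj("scene",L),"side px",proj("side",L))
# tablet in wrist
g=cv2.cvtColor(w,cv2.COLOR_BGR2GRAY);k=np.zeros_like(g);k[:210,225:365]=g[:210,225:365]<60
c=max(cv2.findContours(k,0,1)[0],key=cv2.contourArea);print(cv2.approxPolyDP(cv2.convexHull(c),4,True)[:,0].tolist())
P=onz("wrist",(356,201),.098,cal);Q=onz("wrist",(262,192),.018,cal);S=onz("wrist",(242,8),.018,cal);print("top right corner",P,"low corners",Q,S)
P1=onz("side",(217,251),.098);P2=onz("side",(242,207),.098);print("side top corners",P1,P2,np.linalg.norm(P1-P2))
B1=onz("side",(251,277),.018);B2=onz("side",(271,230),.018);print("side low",B1,B2)
print("mug",onz("side",(203,320),.03),"lemon",onz("side",(292,256),.03),"garlic",onz("side",(323,249),.02))
```

```text
scene lid (array([ 0.47352363, -0.22939129,  0.07226024]), np.float64(0.00498702057199357)) (328, 211, 48, 39) (350.03485107421875, 231.37924194335938)
side lid (array([ 0.477249  , -0.22631494,  0.06632595]), np.float64(0.002121242495082622)) (314, 156, 43, 26) (334.5186462402344, 167.66763305664062)
bar scene [ 0.47161362 -0.22621719  0.173     ] 0.05766456174013631 -23.350934796953506
bar side [ 0.47426279 -0.215896    0.173     ] 0.0658174581376871 -32.154389934622536
hook [ 0.54738624 -0.26525363  0.156     ]
hook [ 0.47465851 -0.15037317  0.156     ]
hook [ 0.40698472 -0.26759828  0.156     ]
lens [0.67834102 0.0924767  0.098     ] scene px [255.80084425 180.18254134] side px [231.38631213 226.95850546]
[[348, 0], [356, 199], [264, 192], [240, 6], [250, 0]]
top right corner [ 0.69415246 -0.00458246  0.098     ] low corners [ 0.59965711 -0.01470514  0.018     ] [0.58272836 0.1810621  0.018     ]
side top corners [0.67192568 0.18959153 0.098     ] [0.68791914 0.00336427 0.098     ] 0.18691276927411177
side low [0.58363757 0.1753037  0.018     ] [ 0.60397112 -0.01677118  0.018     ]
mug [0.63075674 0.35138392 0.03      ] lemon [0.50413909 0.07112075 0.03      ] garlic [0.43329608 0.0020054  0.02      ]
```

Request:
step_arm(
  moves=[
    {"xyz": [-0.94,-0.62,0.2],"turn": [0,0,0],"fingers": 1},
    {"xyz": [-0.94,-0.62,-0.2],"turn": [0,0,0],"fingers": 1},
    {"xyz": [-0.94,-0.62,0],"turn": [0,0,0],"fingers": 1},
    {"xyz": [-0.94,-0.62,0],"turn": [0,0,0],"fingers": 1},
    {"xyz": [-0.94,-0.62,0],"turn": [0,0,0],"fingers": 1},
    {"xyz": [-0.94,-0.62,0],"turn": [0,0,0],"fingers": 1},
    {"xyz": [-0.94,-0.62,0],"turn": [0,0,0],"fingers": 1},
    {"xyz": [-0.94,-0.62,0],"turn": [0,0,0],"fingers": 1},
    {"xyz": [-0.94,-0.62,0],"turn": [0,0,0],"fingers": 1},
    {"xyz": [-0.94,-0.62,0],"turn": [0,0,0],"fingers": 1},
  ],
)

```text
time: 0.98
position: [0.5001, -0.1887, 0.2312]
eef_rot: [[-0.0, 1.0, -0.0], [1.0, 0.0, 0.0], [0.0, -0.0, -1.0]]
force: [0.7, 0.2, -0.4]
finger_gap: 0.0849
gripper_force: 0.0
```

Request:
step_arm(
  moves=[
    {"xyz": [-0.94,-0.65,0],"turn": [0,0,0],"fingers": 1},
    {"xyz": [-0.94,-0.65,0],"turn": [0,0,0],"fingers": 1},
    {"turn": [0,0,1],"fingers": 1},
    {"turn": [0,0,1],"fingers": 1},
    {"turn": [0,0,1],"fingers": 1},
    {"turn": [0,0,1],"fingers": 1},
    {"turn": [0,0,1],"fingers": 1},
    {"turn": [0,0,1],"fingers": 1},
    {"turn": [0,0,1],"fingers": 1},
    {"turn": [0,0,1],"fingers": 1},
  ],
)

```text
$.moves[2]: bad value
```

Request:
step_arm(
  moves=[
    {"turn": [0,0,1],"fingers": 1},
    {"turn": [0,0,1],"fingers": 1},
    {"turn": [0,0,1],"fingers": 1},
    {"turn": [0,0,1],"fingers": 1},
    {"turn": [0,0,1],"fingers": 1},
    {"turn": [0,0,1],"fingers": 1},
    {"turn": [0,0,1],"fingers": 1},
    {"turn": [0,0,1],"fingers": 1},
    {"turn": [0,0,1],"fingers": 1},
    {"turn": [0,0,1],"fingers": 1},
  ],
)

```text
$.moves[0]: bad value
```

Request:
step_arm(
  moves=[
    {"turn": [0,0,1],"fingers": 1},
    {"turn": [0,0,1],"fingers": 1},
    {"turn": [0,0,1],"fingers": 1},
    {"turn": [0,0,1],"fingers": 1},
    {"turn": [0,0,1],"fingers": 1},
    {"turn": [0,0,1],"fingers": 1},
    {"turn": [0,0,1],"fingers": 1},
    {"turn": [0,0,1],"fingers": 1},
    {"turn": [0,0,1],"fingers": 1},
    {"turn": [0,0,1],"fingers": 1},
  ],
)

```text
$.moves[0]: bad value
```

Run:
```python
from h import *
o=r.get_obs();print(o["time"],o["position"],np.degrees(np.arctan2(o["eef_rot"][1,1],o["eef_rot"][0,1])),o["qpos"])
import json
c=r.calibration("wrist");json.dump({k:np.array(v).tolist() for k,v in c.items()},open("c1.json","w"))
w=r.camera("wrist")[:,:,::-1];cv2.imwrite("pics/wrist1.png",w)
```

```text
0.9833 [ 0.50009911 -0.18873866  0.23115131] 0.00203313026713748 [-3.83126531e-01  2.91299173e-01  1.82977745e+00 -2.75056042e-05
  1.02089830e+00 -3.83147615e-01]
```

View pics/wrist1.png

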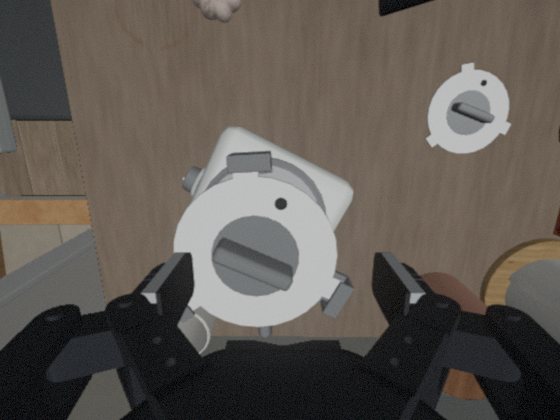

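The wrist view shows the lid disc centred near (255,248), the bar running (218,250) to (288,278), and hooks at (250,160) and (338,293). The turn rows were refused because each row needs xyz. I'll measure from this picture.

Run:
```python
from h import *
import json
from scipy.optimize import least_squares
c={k:np.array(v) for k,v in json.load(open("c1.json")).items()}
w=cv2.imread("pics/wrist1.png");g=cv2.cvtColor(w,cv2.COLOR_BGR2GRAY)
k=np.zeros_like(g);k[172:330,165:345]=g[172:330,165:345]>175
k=cv2.morphologyEx(k,cv2.MORPH_OPEN,np.ones((9,9)))
ct=max(cv2.findContours(k,0,1)[0],key=cv2.contourArea);h=cv2.convexHull(ct)[:,0]
p=np.array([onz("wrist",x,.147,c)for x in ct[:,0]])
s=least_squares(lambda q:np.hypot(p[:,0]-q[0],p[:,1]-q[1])-q[2],[.475,-.226,.067],loss='soft_l1',f_scale=.001);print("lid",s.x,cv2.boundingRect(ct))
k=np.zeros_like(g);k[225:300,205:300]=g[225:300,205:300]<95
k=cv2.morphologyEx(k,cv2.MORPH_OPEN,np.ones((3,3)))
ct=max(cv2.findContours(k,0,1)[0],key=cv2.contourArea);R=cv2.minAreaRect(ct);print("bar rect",R)
B=np.array(sorted(cv2.boxPoints(R).tolist()));e1,e2=(B[0]+B[1])/2,(B[2]+B[3])/2
for z in(.173,.161):
  E1,E2=onz("wrist",e1,z,c),onz("wrist",e2,z,c);print("bar",z,(E1+E2)/2,np.linalg.norm(E1-E2),np.degrees(np.arctan2(*(E2-E1)[1::-1])))
for q in((250,161),(341,297)):
  H=onz("wrist",q,.156,c)-[*s.x[:2],.156];print("hook",np.degrees(np.arctan2(H[1],H[0])),np.hypot(*H[:2]))
o=onz("wrist",(280,203),.149,c)-[*s.x[:2],.149];print("dot",np.degrees(np.arctan2(o[1],o[0])))
```

```text
lid [ 0.47797737 -0.22728921  0.06619115] (174, 173, 162, 153)
bar rect ((255.65631103515625, 256.12738037109375), (81.3447036743164, 12.893865585327148), 20.74608039855957)
bar 0.173 [ 0.48093579 -0.21489649  0.173     ] 0.05940225871288398 -22.74458690175391
bar 0.161 [ 0.47979619 -0.22061863  0.161     ] 0.06296126613354262 -22.74458690175389
hook 90.93186870597168 0.07943127180562604
hook -24.731619486053862 0.07730761129095773
dot 66.2899888491993
```

Request:
step_arm(
  moves=[
    {"xyz": [-0.96,-0.58,0],"turn": [0,0,1],"fingers": 1},
    {"xyz": [-0.92,-0.64,0],"turn": [0,0,1],"fingers": 1},
    {"xyz": [0,0,0],"turn": [0,0,1],"fingers": 1},
    {"xyz": [0,0,0],"turn": [0,0,1],"fingers": 1},
    {"xyz": [0,0,0],"turn": [0,0,1],"fingers": 1},
    {"xyz": [0,0,0],"turn": [0,0,1],"fingers": 1},
    {"xyz": [0,0,0],"turn": [0,0,1],"fingers": 1},
    {"xyz": [0,0,0],"turn": [0,0,1],"fingers": 1},
    {"xyz": [0,0,0],"turn": [0,0,1],"fingers": 1},
    {"xyz": [0,0,0],"turn": [0,0,1],"fingers": 1},
  ],
)

```text
time: 1.87
position: [0.4752, -0.2245, 0.2311]
eef_rot: [[0.645, 0.764, -0.0], [0.764, -0.645, 0.0], [-0.0, -0.0, -1.0]]
force: [0.3, -0.4, 0.3]
finger_gap: 0.0855
gripper_force: 0.0
```

Request:
step_arm(
  moves=[
    {"xyz": [0,0,0],"turn": [0,0,1],"fingers": 1},
    {"xyz": [0,0,0],"turn": [0,0,1],"fingers": 1},
    {"xyz": [0,0,0],"turn": [0,0,1],"fingers": 1},
    {"xyz": [0,0,0],"turn": [0,0,1],"fingers": 1},
    {"xyz": [0,0,0],"turn": [0,0,1],"fingers": 1},
    {"xyz": [0,0,0],"turn": [0,0,1],"fingers": 1},
    {"xyz": [0,0,0],"turn": [0,0,1],"fingers": 1},
    {"xyz": [0,0,0],"turn": [0,0,1],"fingers": 1},
    {"xyz": [0,0,0],"turn": [0,0,1],"fingers": 1},
    {"xyz": [0,0,0],"turn": [0,0,1],"fingers": 1},
  ],
)

```text
time: 2.7
position: [0.4753, -0.2244, 0.2311]
eef_rot: [[0.985, 0.17, -0.0], [0.17, -0.985, 0.0], [-0.0, -0.0, -1.0]]
force: [-0.5, -0.3, 1.0]
finger_gap: 0.0853
gripper_force: 0.0
```

Request:
step_arm(
  moves=[
    {"xyz": [0,0,0],"turn": [0,0,1],"fingers": 1},
    {"xyz": [0,0,0],"turn": [0,0,1],"fingers": 1},
    {"xyz": [0,0,0],"turn": [0,0,1],"fingers": 1},
    {"xyz": [0,0,0],"turn": [0,0,1],"fingers": 1},
    {"xyz": [0,0,0],"turn": [0,0,1],"fingers": 1},
    {"xyz": [0,0,0],"turn": [0,0,1],"fingers": 1},
    {"xyz": [0,0,0],"turn": [0,0,1],"fingers": 1},
    {"xyz": [0,0,0],"turn": [0,0,1],"fingers": 1},
    {"xyz": [0,0,0],"turn": [0,0,0.25],"fingers": 1},
    {"xyz": [0,0,0],"turn": [0,0,0],"fingers": 1},
  ],
)

```text
time: 3.53
position: [0.4753, -0.2245, 0.2312]
eef_rot: [[0.921, -0.39, -0.0], [-0.39, -0.921, 0.0], [-0.0, 0.0, -1.0]]
force: [0.1, 0.3, 0.2]
finger_gap: 0.0853
gripper_force: 0.0
```

Run:
```python
from h import *
import json
from scipy.optimize import least_squares
o=r.get_obs();print(o["time"],o["position"],np.degrees(np.arctan2(o["eef_rot"][1,1],o["eef_rot"][0,1])),o["qpos"])
c=r.calibration("wrist");json.dump({k:np.array(v).tolist() for k,v in c.items()},open("c2.json","w"))
w=r.camera("wrist")[:,:,::-1];cv2.imwrite("pics/wrist2.png",w)
print(proj("wrist",(.477,-.227,.173),c))
```

```text
3.5333 [ 0.47528071 -0.22451267  0.23118971] -112.95419738861784 [-4.63926024e-01  2.78088423e-01  1.84850276e+00 -4.66660548e-05
  1.01532811e+00  1.50752124e+00]
[286.06281794 217.72359805]
```

View pics/wrist2.png

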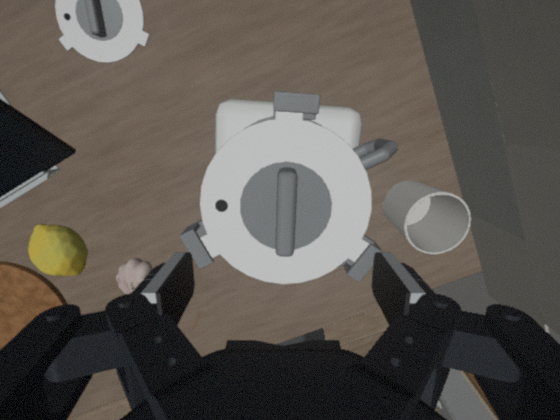

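The bar is centred at about (286.5,211) and nearly upright in the picture, so the tool yaw is right. I'll refine the lid centre from the disc outline.

Run:
```python
from h import *
import json
from scipy.optimize import least_squares
c={k:np.array(v) for k,v in json.load(open("c2.json")).items()}
w=cv2.imread("pics/wrist2.png");g=cv2.cvtColor(w,cv2.COLOR_BGR2GRAY)
# radial edge search from disc centre
P=[]
for a in np.radians(np.arange(0,360,4)):
    rr=np.arange(60,110);v=cv2.remap(g,(286+rr*np.cos(a)).astype(np.float32)[None],(198+rr*np.sin(a)).astype(np.float32)[None],1)[0].astype(float)
    d=np.diff(cv2.GaussianBlur(v[None],(5,1),0)[0]);i=d.argmin()
    if -d[i]>12:P.append((286+(rr[i]+.5)*np.cos(a),198+(rr[i]+.5)*np.sin(a)))
for z in(.149,.146):
  p=np.array([onz("wrist",x,z,c)for x in P])
  s=least_squares(lambda q:np.hypot(p[:,0]-q[0],p[:,1]-q[1])-q[2],[.475,-.226,.067],loss='cauchy',f_scale=.0007);print(z,s.x,len(P),np.median(abs(s.fun)))
k=np.zeros_like(g);k[160:262,272:302]=g[160:262,272:302]<105
n,l,st,ce=cv2.connectedComponentsWithStats(k);i=1+st[1:,4].argmax();print(st[i],ce[i])
ct=max(cv2.findContours(k,0,1)[0],key=cv2.contourArea);print(cv2.minAreaRect(ct))
T=onz("wrist",(287.5,169),.173,c);B=onz("wrist",(286,250),.173,c);print(T,B,(T+B)/2,np.linalg.norm(T-B),np.degrees(np.arctan2(*(T-B)[1::-1])))
for q in((296,101),(197,243),(363,262)):print(onz("wrist",q,.156,c))
```

```text
0.149 [ 0.47790941 -0.22708657  0.06649235] 81 0.00022756966272664825
0.146 [ 0.4771018  -0.22677391  0.06738086] 81 0.00023134487075648913
[275 167  23  88 577] [288.35875217 204.4644714 ]
((285.9322204589844, 210.330810546875), (20.541471481323242, 86.97740173339844), 2.12109637260437)
[ 0.50825272 -0.2411982   0.173     ] [ 0.45441803 -0.21744659  0.173     ] [ 0.48133537 -0.22932239  0.173     ] 0.05884141615745072 -23.8068416876414
[ 0.54660547 -0.26387646  0.156     ]
[ 0.47982743 -0.15312934  0.156     ]
[ 0.41393474 -0.26686813  0.156     ]
```

Request:
step_arm(
  moves=[
    {"xyz": [0.15,0.07,0],"turn": [0,0,0.2],"fingers": 0.5},
    {"xyz": [0,0,0.8],"turn": [0,0,0],"fingers": 0.5},
    {"xyz": [0,0,0.8],"turn": [0,0,0],"fingers": 0.5},
    {"xyz": [0,0,0.8],"turn": [0,0,0],"fingers": 0.5},
    {"xyz": [0,0,0.8],"turn": [0,0,0],"fingers": 0.5},
    {"xyz": [0,0,0.5],"turn": [0,0,0],"fingers": 0.5},
    {"xyz": [0,0,0.2],"turn": [0,0,0],"fingers": 0.5},
    {"xyz": [0,0,0],"turn": [0,0,0],"fingers": 0.5},
  ],
  newtons=60,
)

```text
time: 4.25
position: [0.4772, -0.227, 0.1525]
eef_rot: [[0.915, -0.403, -0.002], [-0.403, -0.915, 0.001], [-0.002, -0.0, -1.0]]
force: [-0.7, 0.4, 0.3]
finger_gap: 0.0424
gripper_force: 0.0
```

Request:
step_arm(
  moves=[
    {"xyz": [0,0,0],"turn": [0,0,0],"fingers": 0},
    {"xyz": [0,0,0],"turn": [0,0,0],"fingers": 0},
    {"xyz": [0,0,0],"turn": [0,0,0],"fingers": 0},
    {"xyz": [0,0,0],"turn": [0,0,0],"fingers": 0},
    {"xyz": [0,0,0],"turn": [0,0,0],"fingers": 0},
    {"xyz": [0,0,0],"turn": [0,0,0],"fingers": 0},
  ],
)

```text
time: 4.75
position: [0.4783, -0.2274, 0.1544]
eef_rot: [[0.915, -0.404, 0.002], [-0.404, -0.915, -0.001], [0.002, 0.0, -1.0]]
force: [0.1, -0.1, 7.3]
finger_gap: 0.0127
gripper_force: 59.9
```

Request:
step_arm(
  moves=[
    {"xyz": [0,0,-0.1],"turn": [0,0,-0.5],"fingers": 0},
    {"xyz": [0,0,0],"turn": [0,0,-1],"fingers": 0},
    {"xyz": [0,0,0],"turn": [0,0,-1],"fingers": 0},
    {"xyz": [0,0,0],"turn": [0,0,-1],"fingers": 0},
  ],
)

```text
time: 5.08
position: [0.4773, -0.227, 0.1553]
eef_rot: [[0.986, -0.167, -0.0], [-0.167, -0.986, 0.0], [-0.0, -0.0, -1.0]]
force: [-0.8, -0.5, -1.3]
finger_gap: 0.0123
gripper_force: 59.1
```

Request:
step_arm(
  moves=[
    {"xyz": [0,0,0],"turn": [0,0,-1],"fingers": 0},
    {"xyz": [0,0,0],"turn": [0,0,-1],"fingers": 0},
    {"xyz": [0,0,0],"turn": [0,0,-1],"fingers": 0},
    {"xyz": [0,0,0],"turn": [0,0,-1],"fingers": 0},
    {"xyz": [0,0,0],"turn": [0,0,-1],"fingers": 0},
    {"xyz": [0,0,0],"turn": [0,0,-1],"fingers": 0},
    {"xyz": [0,0,0],"turn": [0,0,-1],"fingers": 0},
    {"xyz": [0,0,0],"turn": [0,0,-1],"fingers": 0},
    {"xyz": [0,0,0],"turn": [0,0,0],"fingers": 0},
  ],
)

```text
time: 5.83
position: [0.4773, -0.227, 0.1553]
eef_rot: [[0.925, 0.38, -0.0], [0.38, -0.925, 0.0], [-0.0, -0.0, -1.0]]
force: [-0.7, 0.1, -1.5]
finger_gap: 0.0121
gripper_force: 59.0
```

Run:
```python
from h import *
o=r.get_obs();print(o["time"],o["position"],o["force"],o["ft_torque"],o["qpos"])
A=r.camera("scene")[:,:,::-1][175:295,300:400]
A=cv2.resize(A,(400,480),interpolation=cv2.INTER_CUBIC)
w=r.camera("wrist")[:,:,::-1];cv2.imwrite("pics/c3.png",np.hstack([A,w[:400].copy()[:, 80:480] if 0 else cv2.resize(w[:,70:490],(400,480))]))
```

```text
5.8333 [ 0.47731683 -0.22698937  0.15526047] [-0.72911072  0.11819281 -1.5424301 ] [0.00152941 0.03149889 0.02220356] [-4.66389677e-01  3.89638963e-01  1.89807652e+00 -6.13307288e-05
  8.54209813e-01  7.14427884e-01]
```

View pics/c3.png

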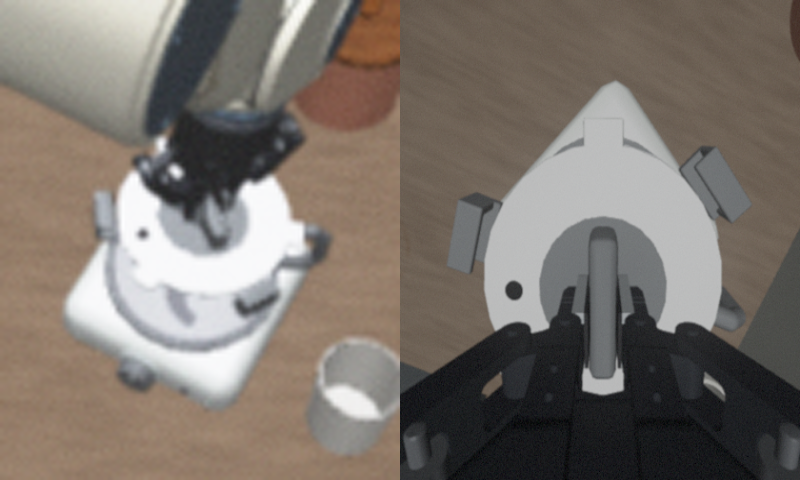

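The lid has turned. The wrist view (right half) shows a lug at (602,130) in the gap between the hooks at (470,235) and (712,185). Next I'll lift it, and refine the trivet centre while the scene camera can see it.

Request:
step_arm(
  moves=[
    {"xyz": [0,0,-0.3],"turn": [0,0,0],"fingers": 0},
    {"xyz": [0,0,-0.5],"turn": [0,0,0],"fingers": 0},
    {"xyz": [0,0,-0.8],"turn": [0,0,0],"fingers": 0},
    {"xyz": [0,0,-1],"turn": [0,0,0],"fingers": 0},
    {"xyz": [0,0,-1],"turn": [0,0,0],"fingers": 0},
    {"xyz": [0,0,-0.7],"turn": [0,0,0],"fingers": 0},
    {"xyz": [0,0,-0.7],"turn": [0,0,0],"fingers": 0},
  ],
)

```text
time: 6.52
position: [0.4779, -0.2272, 0.2576]
eef_rot: [[0.926, 0.377, 0.002], [0.377, -0.926, -0.001], [0.001, 0.001, -1.0]]
force: [0.6, -0.0, -1.6]
finger_gap: 0.0129
gripper_force: 59.0
```

Run:
```python
from h import *
from scipy.optimize import least_squares
o=r.get_obs();print(o["time"],o["position"],o["force"],o["finger_gap"])
for n,roi in(("scene",(170,200,262,300)),("side",(255,270,340,340))):
    im=r.camera(n)[:,:,::-1].copy();cv2.imwrite("pics/%s_t.png"%n,im);hsv=cv2.cvtColor(im,cv2.COLOR_BGR2HSV)
    x0,y0,x1,y1=roi;m=np.zeros(im.shape[:2],np.uint8);m[y0:y1,x0:x1]=cv2.inRange(hsv,(5,140,60),(20,255,255))[y0:y1,x0:x1]
    m=cv2.morphologyEx(cv2.morphologyEx(m,cv2.MORPH_CLOSE,np.ones((5,5))),cv2.MORPH_OPEN,np.ones((7,7)))
    c=max(cv2.findContours(m,0,1)[0],key=cv2.contourArea);h=cv2.convexHull(c)[:,0]
    print(n,cv2.boundingRect(c),cv2.contourArea(c))
    for z in(.01,.005):
        p=np.array([onz(n,x,z) for x in h]);s=least_squares(lambda q:np.hypot(p[:,0]-q[0],p[:,1]-q[1])-.085,[.44,.216],loss='soft_l1',f_scale=.002);print(z,s.x,np.abs(s.fun).mean())
```

```text
6.5167 [ 0.47785601 -0.22724984  0.25758668] [ 0.59031963 -0.02898034 -1.58653575] 0.012893162608607862Traceback (most recent call last):
  File "<stdin>", line 8, in <module>
ValueError: max() iterable argument is empty
```

Run:
```python
from h import *
from scipy.optimize import least_squares
S=cv2.imread("pics/scene_t.png");
side=r.camera("side")[:,:,::-1].copy();cv2.imwrite("pics/side_t.png",side)
print(proj("scene",(.441,.216,.01)),cv2.cvtColor(S,cv2.COLOR_BGR2HSV)[250,215:240:8].tolist())
for n,im,roi in(("side",side,(250,268,345,345)),("scene",S,(170,200,262,300))):
    hsv=cv2.cvtColor(im,cv2.COLOR_BGR2HSV);x0,y0,x1,y1=roi
    m=np.zeros(im.shape[:2],np.uint8);m[y0:y1,x0:x1]=cv2.inRange(hsv,(3,130,50),(20,255,255))[y0:y1,x0:x1]
    m=cv2.morphologyEx(cv2.morphologyEx(m,cv2.MORPH_CLOSE,np.ones((5,5))),cv2.MORPH_OPEN,np.ones((5,5)))
    C=cv2.findContours(m,0,1)[0]
    if not C:print(n,"none");continue
    c=max(C,key=cv2.contourArea);h=c[:,0]
    print(n,cv2.boundingRect(c),cv2.contourArea(c))
    for z in(.01,.005):
        p=np.array([onz(n,x,z) for x in h]);s=least_squares(lambda q:np.hypot(p[:,0]-q[0],p[:,1]-q[1])-.085,[.44,.216],loss='cauchy',f_scale=.001);print(z,s.x,np.median(np.abs(s.fun)))
```

```text
[213.12809428 250.41221114] [[23, 20, 155], [23, 21, 108], [21, 48, 91], [23, 49, 89]]
side (263, 280, 66, 56) 2818.5
0.01 [0.44183583 0.21383615] 0.0008194883303196121
0.005 [0.44286027 0.21033094] 0.0007798012834189377
scene none
```

Run:
```python
from h import *
from scipy.optimize import least_squares
c=dict(mtx=r.calibration("wrist")["mtx"],extrinsics=np.array([[1.0,-0.0007,0.0007,-0.6247],[-0.0009,-0.9626,0.2711,-0.0337],[0.0004,-0.2711,-0.9626,0.3774],[0,0,0,1]]))
im=cv2.imread("pics/wrist0.png");hsv=cv2.cvtColor(im,cv2.COLOR_BGR2HSV)
m=cv2.inRange(hsv,(3,130,50),(20,255,255));m[80:]=0;m[:,210:]=0
m=cv2.morphologyEx(cv2.morphologyEx(m,cv2.MORPH_CLOSE,np.ones((5,5))),cv2.MORPH_OPEN,np.ones((5,5)))
ct=max(cv2.findContours(m,0,1)[0],key=cv2.contourArea)[:,0];ct=ct[(ct[:,1]>3)&(ct[:,0]>3)];print(len(ct),ct.min(0),ct.max(0))
p=np.array([onz("wrist",x,.01,c) for x in ct]);s=least_squares(lambda q:np.hypot(p[:,0]-q[0],p[:,1]-q[1])-.085,[.44,.216],loss='cauchy',f_scale=.001);print(s.x,np.median(np.abs(s.fun)))
```

```text
Traceback (most recent call last):
ValueError: max() iterable argument is empty
```

Run:
```python
from h import *
from scipy.optimize import least_squares
c=dict(mtx=r.calibration("wrist")["mtx"],extrinsics=np.array([[1.0,-0.0007,0.0007,-0.6247],[-0.0009,-0.9626,0.2711,-0.0337],[0.0004,-0.2711,-0.9626,0.3774],[0,0,0,1]]))
im=cv2.imread("pics/wrist0.png");hsv=cv2.cvtColor(im,cv2.COLOR_BGR2HSV)
print(hsv[20,60:180:30].tolist(),hsv[100,60:120:30].tolist())
t=(hsv[20,60:180,1].mean()+hsv[100,60:120,1].mean())/2
m=((cv2.GaussianBlur(hsv[:,:,1],(5,5),0)>t)*255).astype(np.uint8);m[80:]=0;m[:,210:]=0
m=cv2.morphologyEx(cv2.morphologyEx(m,cv2.MORPH_CLOSE,np.ones((5,5))),cv2.MORPH_OPEN,np.ones((5,5)))
ct=max(cv2.findContours(m,0,1)[0],key=cv2.contourArea)[:,0];ct=ct[(ct[:,1]>3)&(ct[:,0]>3)];print(t,len(ct),ct.min(0),ct.max(0))
p=np.array([onz("wrist",x,.01,c) for x in ct]);s=least_squares(lambda q:np.hypot(p[:,0]-q[0],p[:,1]-q[1])-.085,[.44,.216],loss='cauchy',f_scale=.001);print(s.x,np.median(np.abs(s.fun)))
```

```text
[[14, 115, 153], [15, 116, 152], [15, 115, 146], [15, 118, 151]] [[16, 52, 141], [12, 57, 138]]
86.19583333333334 188 [35  4] [189  66]
[0.44553822 0.21179058] 0.0002896623988739855
```

Request:
step_arm(
  moves=[
    {"xyz": [0.15,-0.5,0],"turn": [0,0,0],"fingers": 0},
    {"xyz": [0.3,-0.95,0],"turn": [0,0,0],"fingers": 0},
    {"xyz": [0.3,-0.95,0],"turn": [0,0,0],"fingers": 0},
    {"xyz": [0.3,-0.95,0],"turn": [0,0,0],"fingers": 0},
    {"xyz": [0.3,-0.95,0],"turn": [0,0,0],"fingers": 0},
    {"xyz": [0.3,-0.95,0],"turn": [0,0,0],"fingers": 0},
    {"xyz": [0.3,-0.95,0],"turn": [0,0,0],"fingers": 0},
    {"xyz": [0.3,-0.95,0],"turn": [0,0,0],"fingers": 0},
    {"xyz": [0.3,-0.95,0],"turn": [0,0,0],"fingers": 0},
    {"xyz": [0.3,-0.95,0],"turn": [0,0,0],"fingers": 0},
  ],
)

```text
time: 7.45
position: [0.4606, -0.0364, 0.2542]
eef_rot: [[0.926, 0.378, -0.002], [0.378, -0.926, 0.0], [-0.002, -0.001, -1.0]]
force: [0.1, -0.0, -2.1]
finger_gap: 0.0126
gripper_force: 58.9
```

Request:
step_arm(
  moves=[
    {"xyz": [0.3,-0.95,0],"turn": [0,0,0],"fingers": 0},
    {"xyz": [0.3,-0.95,0],"turn": [0,0,0],"fingers": 0},
    {"xyz": [0.3,-0.95,0],"turn": [0,0,0],"fingers": 0},
    {"xyz": [0.3,-0.95,0],"turn": [0,0,0],"fingers": 0},
    {"xyz": [0.3,-0.95,0],"turn": [0,0,0],"fingers": 0},
    {"xyz": [0.3,-0.95,0],"turn": [0,0,0],"fingers": 0},
    {"xyz": [0.3,-0.95,0],"turn": [0,0,0],"fingers": 0},
    {"xyz": [0.3,-0.95,0],"turn": [0,0,0],"fingers": 0},
    {"xyz": [0.3,-0.95,0],"turn": [0,0,0],"fingers": 0},
    {"xyz": [0.3,-0.95,0],"turn": [0,0,0],"fingers": 0},
  ],
)

```text
time: 8.28
position: [0.4441, 0.1617, 0.2542]
eef_rot: [[0.926, 0.378, -0.002], [0.378, -0.926, -0.001], [-0.002, -0.0, -1.0]]
force: [0.0, -0.3, -1.9]
finger_gap: 0.0128
gripper_force: 58.9
```

Request:
step_arm(
  moves=[
    {"xyz": [0.3,-0.95,0],"turn": [0,0,0],"fingers": 0},
    {"xyz": [0.2,-0.5,0],"turn": [0,0,0],"fingers": 0},
    {"xyz": [0,0,0.5],"turn": [0,0,0],"fingers": 0},
    {"xyz": [0,0,1],"turn": [0,0,0],"fingers": 0},
    {"xyz": [0,0,1],"turn": [0,0,0],"fingers": 0},
    {"xyz": [0,0,1],"turn": [0,0,0],"fingers": 0},
    {"xyz": [0,0,0.5],"turn": [0,0,0],"fingers": 0},
    {"xyz": [0,0,0],"turn": [0,0,0],"fingers": 0},
  ],
)

```text
time: 8.95
position: [0.4419, 0.1899, 0.1725]
eef_rot: [[0.926, 0.377, -0.005], [0.377, -0.926, -0.002], [-0.006, 0.0, -1.0]]
force: [-0.4, -0.6, -1.5]
finger_gap: 0.0123
gripper_force: 58.9
```

Run:
```python
from h import *
o=r.get_obs();print(o["time"],o["position"],o["force"],o["finger_gap"],o["qpos"])
A=r.camera("side")[:,:,::-1].copy();cv2.imwrite("pics/side3.png",A)
w=r.camera("wrist")[:,:,::-1].copy();cv2.imwrite("pics/wrist3.png",w)
cv2.imwrite("pics/c4.png",np.hstack([cv2.resize(A[220:360,230:370],(400,400)),cv2.resize(w,(400,400))]))
```

```text
8.95 [0.44192912 0.1898712  0.17254943] [-0.39679184 -0.59606419 -1.46953504] 0.012279763889858714 [ 3.81128456e-01  3.01773582e-01  1.98427988e+00 -1.59780854e-04
  8.61366710e-01  1.56517249e+00]
```

View pics/c4.png

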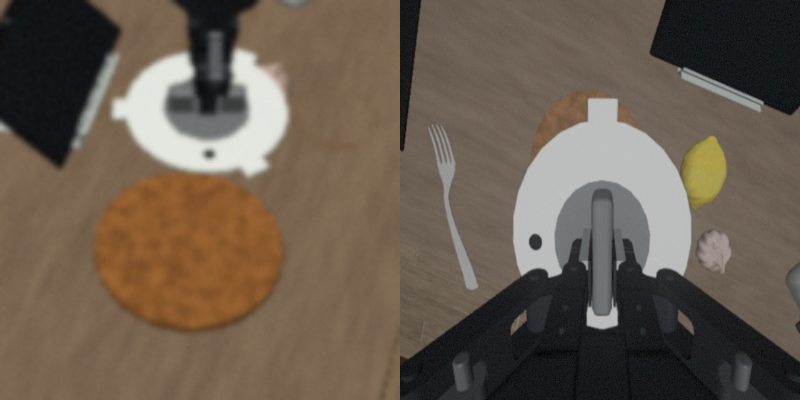

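The lid is held level above the worktop. In the side view it is about 22 mm short of the trivet, which lies at (190,250) in the crop. I'll correct that sideways offset and lower it.

Request:
step_arm(
  moves=[
    {"xyz": [0.27,-0.49,0.3],"turn": [0,0,0],"fingers": 0},
    {"xyz": [0.27,-0.49,0.8],"turn": [0,0,0],"fingers": 0},
    {"xyz": [0,0,1],"turn": [0,0,0],"fingers": 0},
    {"xyz": [0,0,1],"turn": [0,0,0],"fingers": 0},
    {"xyz": [0,0,1],"turn": [0,0,0],"fingers": 0},
    {"xyz": [0,0,1],"turn": [0,0,0],"fingers": 0},
    {"xyz": [0,0,0.8],"turn": [0,0,0],"fingers": 0},
    {"xyz": [0,0,0.5],"turn": [0,0,0],"fingers": 0},
    {"xyz": [0,0,0.3],"turn": [0,0,0],"fingers": 0},
    {"xyz": [0,0,0],"turn": [0,0,0],"fingers": 0},
  ],
)

```text
time: 9.88
position: [0.4466, 0.2137, 0.0408]
eef_rot: [[0.926, 0.378, -0.0], [0.378, -0.926, -0.0], [-0.001, 0.0, -1.0]]
force: [-0.9, -0.0, -1.7]
finger_gap: 0.0122
gripper_force: 59.0
```

Request:
step_arm(
  moves=[
    {"xyz": [-0.12,0.04,0.2],"turn": [0,0,0],"fingers": 0},
    {"xyz": [0,0,0.2],"turn": [0,0,0],"fingers": 0},
    {"xyz": [0,0,0.15],"turn": [0,0,0],"fingers": 0},
    {"xyz": [0,0,0.1],"turn": [0,0,0],"fingers": 0},
    {"xyz": [0,0,0.08],"turn": [0,0,0],"fingers": 0},
    {"xyz": [0,0,0],"turn": [0,0,0],"fingers": 0},
  ],
)

```text
time: 10.38
position: [0.4446, 0.2118, 0.0266]
eef_rot: [[0.926, 0.378, -0.0], [0.378, -0.926, -0.0], [-0.0, 0.0, -1.0]]
force: [-0.2, -1.1, -0.9]
finger_gap: 0.0126
gripper_force: 59.0
```

Contact is starting, with the load falling from -1.7 to -0.9 N. One more small step down before I release.

Request:
step_arm(
  moves=[
    {"xyz": [0,0,0.05],"turn": [0,0,0],"fingers": 0},
    {"xyz": [0,0,0.03],"turn": [0,0,0],"fingers": 0},
    {"xyz": [0,0,0],"turn": [0,0,0],"fingers": 0},
  ],
)

```text
time: 10.63
position: [0.4448, 0.2119, 0.0254]
eef_rot: [[0.926, 0.378, 0.0], [0.378, -0.926, 0.0], [0.0, -0.0, -1.0]]
force: [-0.1, -0.7, 2.2]
finger_gap: 0.0128
gripper_force: 59.4
```

Request:
step_arm(
  moves=[
    {"xyz": [0,0,0],"turn": [0,0,0],"fingers": 0.45},
    {"xyz": [0,0,0],"turn": [0,0,0],"fingers": 0.45},
    {"xyz": [0,0,0],"turn": [0,0,0],"fingers": 0.45},
    {"xyz": [0,0,-0.3],"turn": [0,0,0],"fingers": 0.45},
    {"xyz": [0,0,-0.8],"turn": [0,0,0],"fingers": 0.45},
    {"xyz": [0,0,-1],"turn": [0,0,0],"fingers": 0.45},
    {"xyz": [0,0,-1],"turn": [0,0,0],"fingers": 0.45},
    {"xyz": [0,0,-1],"turn": [0,0,0],"fingers": 0.45},
    {"xyz": [0,0,-1],"turn": [0,0,0],"fingers": 0.45},
    {"xyz": [0,0,-1],"turn": [0,0,0],"fingers": 0.45},
  ],
)

```text
time: 11.47
position: [0.4445, 0.2118, 0.1485]
eef_rot: [[0.926, 0.378, 0.0], [0.378, -0.926, 0.0], [0.0, -0.0, -1.0]]
force: [1.2, 0.4, 0.1]
finger_gap: 0.0383
gripper_force: 0.0
```

Request:
step_arm(
  moves=[
    {"xyz": [0,0,-1],"turn": [0,0,0],"fingers": 0.45},
    {"xyz": [0,0,-1],"turn": [0,0,0],"fingers": 0.45},
    {"xyz": [-0.15,0.5,-1],"turn": [0,0,0],"fingers": 0.45},
    {"xyz": [-0.3,0.95,-0.5],"turn": [0,0,0],"fingers": 0.45},
    {"xyz": [-0.3,0.95,0],"turn": [0,0,0],"fingers": 0.45},
    {"xyz": [-0.3,0.95,0],"turn": [0,0,0],"fingers": 0.45},
    {"xyz": [-0.3,0.95,0],"turn": [0,0,0],"fingers": 0.45},
    {"xyz": [-0.3,0.95,0],"turn": [0,0,0],"fingers": 0.45},
    {"xyz": [-0.3,0.95,0],"turn": [0,0,0],"fingers": 0.45},
    {"xyz": [-0.3,0.95,0],"turn": [0,0,0],"fingers": 0.45},
  ],
)

```text
time: 12.3
position: [0.4568, 0.0615, 0.2176]
eef_rot: [[0.926, 0.378, 0.0], [0.378, -0.926, 0.0], [0.0, 0.0, -1.0]]
force: [0.2, 0.2, 0.8]
finger_gap: 0.0382
gripper_force: 0.0
```

Run:
```python
from h import *
import json
o=r.get_obs();print(o["time"],o["position"],o["qpos"])
c=r.calibration("wrist");json.dump({k:np.array(v).tolist() for k,v in c.items()},open("c5.json","w"))
A=r.camera("side")[:,:,::-1].copy();cv2.imwrite("pics/side4.png",A)
w=r.camera("wrist")[:,:,::-1].copy();cv2.imwrite("pics/wrist4.png",w)
cv2.imwrite("pics/c5.png",np.hstack([cv2.resize(A[250:350,240:350],(440,400)),cv2.resize(w[:,:],(360,400))]))
```

```text
12.3 [0.4568456  0.06145516 0.21756044] [ 1.07911587e-01  2.00141626e-01  1.99317397e+00 -2.29889110e-05
  9.47916317e-01  1.29114889e+00]
```

View pics/c5.png

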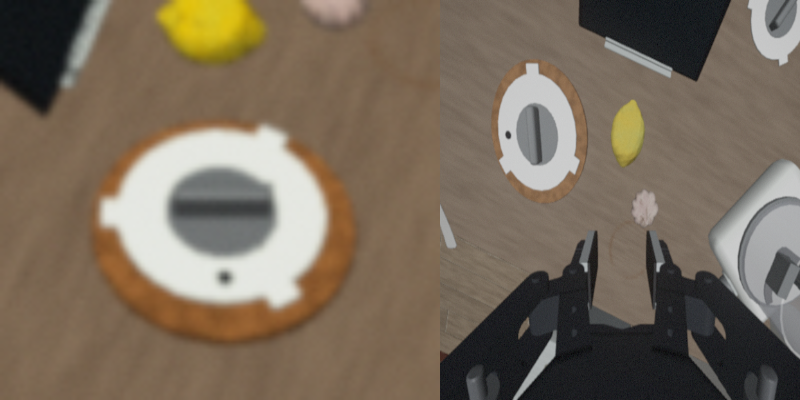

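The lid lies flat and centred on the trivet in both views; the wrist crop has the lid at (537,133) and the trivet at (540,131). Next is the bowl.

Request:
step_arm(
  moves=[
    {"xyz": [-0.3,0.92,-0.5],"turn": [0,0,0],"fingers": 0.55},
    {"xyz": [-0.3,0.92,-0.5],"turn": [0,0,0],"fingers": 0.55},
    {"xyz": [-0.3,0.92,0],"turn": [0,0,0],"fingers": 0.55},
    {"xyz": [-0.3,0.92,0],"turn": [0,0,0],"fingers": 0.55},
    {"xyz": [-0.3,0.92,0],"turn": [0,0,0],"fingers": 0.55},
    {"xyz": [-0.3,0.92,0],"turn": [0,0,0],"fingers": 0.55},
    {"xyz": [-0.3,0.92,0],"turn": [0,0,0],"fingers": 0.55},
    {"xyz": [-0.3,0.92,0],"turn": [0,0,0],"fingers": 0.55},
    {"xyz": [-0.3,0.92,0],"turn": [0,0,0],"fingers": 0.55},
    {"xyz": [-0.3,0.92,0],"turn": [0,0,0],"fingers": 0.55},
  ],
)

```text
time: 13.23
position: [0.4711, -0.1308, 0.2374]
eef_rot: [[0.926, 0.378, 0.0], [0.378, -0.926, 0.0], [0.0, -0.0, -1.0]]
force: [-1.2, -1.0, -0.4]
finger_gap: 0.047
gripper_force: 0.0
```

Request:
step_arm(
  moves=[
    {"xyz": [-0.3,0.92,0],"turn": [0,0,0],"fingers": 0.55},
    {"xyz": [-0.3,0.92,0],"turn": [0,0,0],"fingers": 0.55},
    {"xyz": [-0.3,0.92,0],"turn": [0,0,0],"fingers": 0.55},
    {"xyz": [-0.3,0.9,0],"turn": [0,0,0],"fingers": 0.55},
    {"xyz": [0,0,0],"turn": [0,0,0],"fingers": 0.55},
    {"xyz": [0,0,0],"turn": [0,0,0],"fingers": 0.55},
  ],
)

```text
time: 13.73
position: [0.4766, -0.2073, 0.2372]
eef_rot: [[0.926, 0.377, 0.0], [0.377, -0.926, 0.0], [0.0, -0.0, -1.0]]
force: [1.0, -0.8, -0.2]
finger_gap: 0.0468
gripper_force: 0.0
```

Run:
```python
from h import *
import json
o=r.get_obs();print(o["time"],o["position"],o["qpos"])
c=r.calibration("wrist");json.dump({k:np.array(v).tolist() for k,v in c.items()},open("c6.json","w"))
w=r.camera("wrist")[:,:,::-1].copy();cv2.imwrite("pics/wrist6.png",w)
cv2.imwrite("pics/wrist6c.png",cv2.resize(w[80:380,160:440],(560,600)))
print(proj("wrist",(.4775,-.227,.133),c),proj("wrist",(.4775+.014,-.227,.133),c))
```

```text
13.7333 [ 0.47656241 -0.20733826  0.23716531] [-4.33485292e-01  2.61539273e-01  1.85567894e+00  4.37461178e-04
  1.02453340e+00  7.51017341e-01]
[305.08241632 211.6657122 ] [311.61496007 196.98020672]
```

View pics/wrist6c.png

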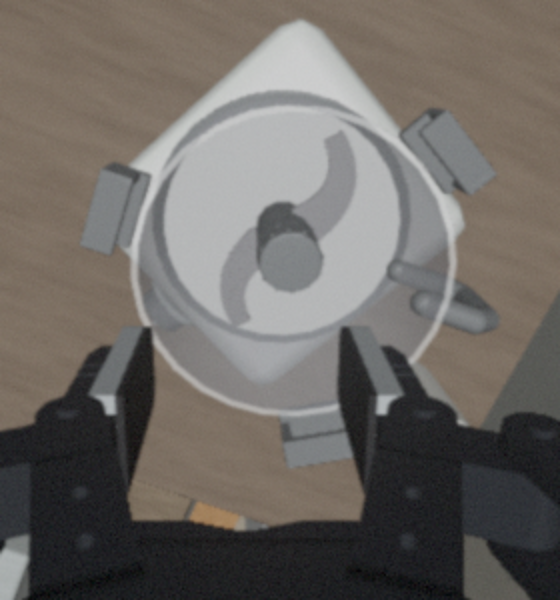

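The cap of the hub is at crop (290,262), which is image (305,211). That matches the expected bowl axis to within a pixel. I'm descending over the hub.

Request:
step_arm(
  moves=[
    {"xyz": [-0.33,0.92,0],"turn": [0,0,0],"fingers": 0.55},
    {"xyz": [0,0,0.4],"turn": [0,0,0],"fingers": 0.55},
    {"xyz": [0,0,1],"turn": [0,0,0],"fingers": 0.55},
    {"xyz": [0,0,1],"turn": [0,0,0],"fingers": 0.55},
    {"xyz": [0,0,1],"turn": [0,0,0],"fingers": 0.55},
    {"xyz": [0,0,1],"turn": [0,0,0],"fingers": 0.55},
    {"xyz": [0,0,1],"turn": [0,0,0],"fingers": 0.55},
    {"xyz": [0,0,0.8],"turn": [0,0,0],"fingers": 0.55},
    {"xyz": [0,0,0.4],"turn": [0,0,0],"fingers": 0.55},
    {"xyz": [0,0,0.1],"turn": [0,0,0],"fingers": 0.55},
  ],
)

```text
time: 14.62
position: [0.4763, -0.2254, 0.1015]
eef_rot: [[0.926, 0.379, -0.003], [0.379, -0.926, 0.002], [-0.002, -0.003, -1.0]]
force: [0.5, -0.4, 0.9]
finger_gap: 0.0469
gripper_force: 0.0
```

Request:
step_arm(
  moves=[
    {"xyz": [0,0,0],"turn": [0,0,0],"fingers": 0},
    {"xyz": [0,0,0],"turn": [0,0,0],"fingers": 0},
    {"xyz": [0,0,0],"turn": [0,0,0],"fingers": 0},
    {"xyz": [0,0,0],"turn": [0,0,0],"fingers": 0},
    {"xyz": [0,0,0],"turn": [0,0,0],"fingers": 0},
  ],
  newtons=60,
)

```text
time: 15.03
position: [0.4776, -0.2271, 0.1038]
eef_rot: [[0.926, 0.378, 0.001], [0.378, -0.926, -0.001], [0.001, 0.001, -1.0]]
force: [0.8, 0.2, -0.1]
finger_gap: 0.0264
gripper_force: 58.9
```

The hub is gripped, with a gap of 26 mm at 59 N and the blade origin about 41 mm beyond the TCP. I'm lifting it and measuring the tablet's yaw more closely from the pictures already taken.

Request:
step_arm(
  moves=[
    {"xyz": [0,0,-0.3],"turn": [0,0,0],"fingers": 0},
    {"xyz": [0,0,-0.7],"turn": [0,0,0],"fingers": 0},
    {"xyz": [0,0,-1],"turn": [0,0,0],"fingers": 0},
    {"xyz": [0,0,-1],"turn": [0,0,0],"fingers": 0},
    {"xyz": [0,0,-1],"turn": [0,0,0],"fingers": 0},
    {"xyz": [0,0,-1],"turn": [0,0,0],"fingers": 0},
    {"xyz": [0,0,-1],"turn": [0,0,0],"fingers": 0},
    {"xyz": [0,0,-0.7],"turn": [0,0,0],"fingers": 0},
    {"xyz": [0,0,-0.3],"turn": [0,0,0],"fingers": 0},
    {"xyz": [0,0,0],"turn": [0,0,0],"fingers": 0},
  ],
)

```text
time: 15.87
position: [0.478, -0.2274, 0.245]
eef_rot: [[0.926, 0.378, 0.003], [0.378, -0.926, -0.002], [0.002, 0.003, -1.0]]
force: [0.2, 0.5, -1.2]
finger_gap: 0.0263
gripper_force: 59.0
```

Run:
```python
from h import *
import json
o=r.get_obs();print(o["time"],o["position"],o["force"],o["finger_gap"])
c0=dict(mtx=r.calibration("wrist")["mtx"],extrinsics=np.array([[1.0,-0.0007,0.0007,-0.6247],[-0.0009,-0.9626,0.2711,-0.0337],[0.0004,-0.2711,-0.9626,0.3774],[0,0,0,1]]))
g=cv2.cvtColor(cv2.imread("pics/wrist0.png"),cv2.COLOR_BGR2GRAY)
# lens: bright blob near (345,92)
p=g[82:103,335:352].astype(int);print(p.max(),p.min());m=(p>p.min()+.5*(p.max()-p.min()));print(m.astype(int).sum(), (np.argwhere(g[82:103,335:351]>55).mean(0)+[82,335])[::-1])
# top and low long edges: columns along rows
def edge(rows,lo,hi,sign):
    P=[]
    for y in rows:
        v=cv2.GaussianBlur(g[y:y+1,lo:hi].astype(np.float32),(5,1),0)[0];d=np.diff(v)*sign;P.append((lo+d.argmax()+.5,y))
    P=np.float32(P);vx,vy,x,y=cv2.fitLine(P,cv2.DIST_HUBER,0,.01,.01).ravel();return lambda Y:(x+(Y-y)*vx/vy,Y)
U=edge(range(100,190,3),346,372,1)
D=edge(range(20,180,3),232,275,-1)
for nm,f,zs,a,b in(("up",U,(.098,.1),60,195),("low",D,(.015,.02),15,185)):
    for z in zs:
        A,B=onz("wrist",f(b),z,c0),onz("wrist",f(a),z,c0);v=B-A;print(nm,z,f(a),f(b),A,B,"yaw",np.degrees(np.arctan2(-v[0],v[1])))
print("edge x at lens row",onz("wrist",U(92),.098,c0))
# side refine
g=cv2.cvtColor(cv2.imread("pics/side4.png"),cv2.COLOR_BGR2GRAY);m=np.zeros_like(g);m[195:290,205:285]=g[195:290,205:285]<50
m=cv2.morphologyEx(m,cv2.MORPH_OPEN,np.ones((3,3)))
ct=max(cv2.findContours(m,0,1)[0],key=cv2.contourArea);q=cv2.approxPolyDP(cv2.convexHull(ct),4,True)[:,0];print("side",q.tolist(),cv2.contourArea(ct))
```

```text
15.8667 [ 0.4780336  -0.22743079  0.24499042] [ 0.22560849  0.54826094 -1.18799037] 0.02627370135500075
148 24
30 [344.26530612  91.73469388]
up 0.098 (np.float32(351.6472), 60) (np.float32(357.01404), 195) [0.69469144 0.00131691 0.098     ] [0.68247759 0.1177003  0.098     ] yaw 5.990974997111993
up 0.1 (np.float32(351.6472), 60) (np.float32(357.01404), 195) [0.69418083 0.00181258 0.1       ] [0.68205585 0.11734911 0.1       ] yaw 5.990974997112
low 0.015 (np.float32(239.852), 15) (np.float32(261.582), 185) [ 0.59907105 -0.00663903  0.015     ] [0.57984582 0.17560238 0.015     ] yaw 6.022042566779905
low 0.02 (np.float32(239.852), 15) (np.float32(261.582), 185) [ 0.59942661 -0.0055761   0.02      ] [0.58046999 0.17411903 0.02      ] yaw 6.022042566779918
edge x at lens row [0.68511978 0.09252322 0.098     ]
side [[242, 207], [271, 230], [251, 277], [218, 252]] 2004.0
```

Request:
step_arm(
  moves=[
    {"xyz": [0.3,-0.4,0],"turn": [0,0,0],"fingers": 0},
    {"xyz": [0.59,-0.8,0],"turn": [0,0,0],"fingers": 0},
    {"xyz": [0.59,-0.8,0],"turn": [0,0,0],"fingers": 0},
    {"xyz": [0.59,-0.8,0],"turn": [0,0,0],"fingers": 0},
    {"xyz": [0.59,-0.8,0],"turn": [0,0,0],"fingers": 0},
    {"xyz": [0.59,-0.8,0],"turn": [0,0,0],"fingers": 0},
    {"xyz": [0.59,-0.8,0],"turn": [0,0,0],"fingers": 0},
    {"xyz": [0.59,-0.8,0],"turn": [0,0,0],"fingers": 0},
    {"xyz": [0.59,-0.8,0],"turn": [0,0,0],"fingers": 0},
    {"xyz": [0.59,-0.8,0],"turn": [0,0,0],"fingers": 0},
  ],
)

```text
time: 16.7
position: [0.5229, -0.0421, 0.2416]
eef_rot: [[0.926, 0.378, -0.003], [0.378, -0.926, 0.001], [-0.002, -0.002, -1.0]]
force: [0.5, -0.3, -0.6]
finger_gap: 0.0264
gripper_force: 59.0
```

Request:
step_arm(
  moves=[
    {"xyz": [0.59,-0.8,0],"turn": [0,0,0],"fingers": 0},
    {"xyz": [0.59,-0.8,0],"turn": [0,0,0],"fingers": 0},
    {"xyz": [0.59,-0.8,0],"turn": [0,0,0],"fingers": 0},
    {"xyz": [0.59,-0.8,0],"turn": [0,0,0],"fingers": 0},
    {"xyz": [0.59,-0.8,0],"turn": [0,0,0],"fingers": 0},
    {"xyz": [0.3,-0.4,0],"turn": [0,0,0],"fingers": 0},
    {"xyz": [0,0,0],"turn": [0,0,0],"fingers": 0},
  ],
)

```text
time: 17.28
position: [0.5503, 0.0641, 0.2419]
eef_rot: [[0.925, 0.38, -0.002], [0.38, -0.925, 0.0], [-0.002, -0.001, -1.0]]
force: [0.4, 0.1, 0.1]
finger_gap: 0.0264
gripper_force: 59.0
```

Request:
step_arm(
  moves=[
    {"xyz": [0,0,0],"turn": [-0.279,0.96,0],"fingers": 0},
    {"xyz": [0,0,0],"turn": [-0.279,0.96,0],"fingers": 0},
    {"xyz": [0,0,0],"turn": [-0.279,0.96,0],"fingers": 0},
    {"xyz": [0,0,0],"turn": [-0.279,0.96,0],"fingers": 0},
    {"xyz": [0,0,0],"turn": [-0.279,0.96,0],"fingers": 0},
    {"xyz": [0,0,0],"turn": [-0.279,0.96,0],"fingers": 0},
    {"xyz": [0,0,0],"turn": [-0.279,0.96,0],"fingers": 0},
    {"xyz": [0,0,0],"turn": [-0.279,0.96,0],"fingers": 0},
    {"xyz": [0,0,0],"turn": [-0.279,0.96,0],"fingers": 0},
    {"xyz": [0,0,0],"turn": [-0.279,0.96,0],"fingers": 0},
  ],
)

```text
time: 18.12
position: [0.5489, 0.061, 0.245]
eef_rot: [[0.707, 0.314, 0.634], [0.355, -0.933, 0.066], [0.612, 0.178, -0.771]]
force: [29.8, -3.6, 20.4]
finger_gap: 0.0262
gripper_force: 59.6
```

Request:
step_arm(
  moves=[
    {"xyz": [0,0,0],"turn": [0,0,0],"fingers": 0},
    {"xyz": [0,0,0],"turn": [0,0,0],"fingers": 0},
    {"xyz": [0,0,0],"turn": [0,0,0],"fingers": 0},
  ],
)

```text
time: 18.37
position: [0.5523, 0.0615, 0.2473]
eef_rot: [[0.704, 0.313, 0.637], [0.354, -0.933, 0.067], [0.615, 0.179, -0.768]]
force: [0.7, -0.4, -0.1]
finger_gap: 0.0263
gripper_force: 59.6
```

Run:
```python
from h import *
o=r.get_obs();print(o["time"],o["position"],o["force"],o["finger_gap"],o["qpos"])
R=o["eef_rot"];n=np.array([-.6393,-.0672,.766]);L=np.array([.6777,.0927,.098])
print("z",R[:,2],"angle",np.degrees(np.arccos(-R[:,2]@n)))
T=L+.1908*n;print("target",T,"shift in tool, units",R.T@(T-o["position"])/.02)
A=r.camera("side")[:,:,::-1].copy();S=r.camera("scene")[:,:,::-1].copy();w=r.camera("wrist")[:,:,::-1].copy()
for n_,i in(("side7",A),("scene7",S),("wrist7",w)):cv2.imwrite("pics/%s.png"%n_,i)
cv2.imwrite("pics/c7.png",np.hstack([cv2.resize(A[150:290,180:320],(400,400)),cv2.resize(w[:,70:490],(400,400))]))
```

```text
18.3667 [0.55229263 0.06153734 0.24728886] [ 0.72695395 -0.41738032 -0.14634732] 0.026282619797908836 [0.08160725 0.12139916 2.21851276 0.13697012 0.10754414 1.13427585]
z [ 0.63709519  0.06681228 -0.767884  ] angle 0.3252818512028353
target [0.55572156 0.07987824 0.2441528 ] shift in tool, units [ 0.34928302 -0.82965604  0.29090411]
```

View pics/c7.png

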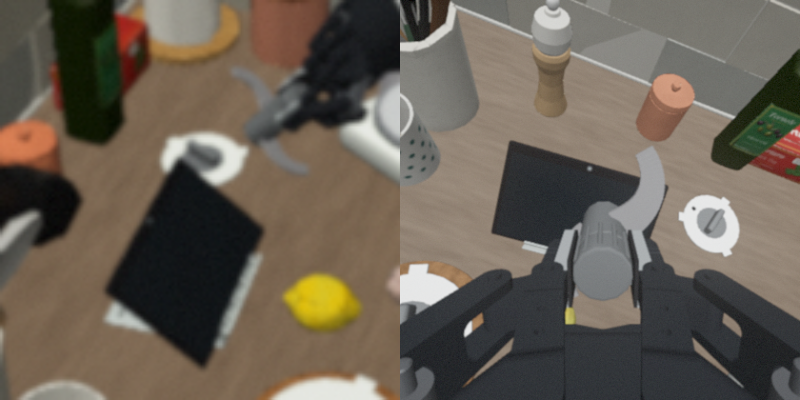

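The blade is in view, square to the tablet to 0.3°, but joint 5 is at its lower limit (0.1075) and about 18 mm of sideways offset remains. I'll fit a planar arm model to see which way frees joint 5.

Run:
```python
import numpy as np
from scipy.optimize import least_squares
D=np.array([[.4237,1.6305,1.0886,.6246,.2307],[.2913,1.8298,1.0209,.5345,.2312],[.2781,1.8485,1.0153,.5256,.2312],[.3896,1.8981,.8542,.5286,.1553],[.3018,1.9843,.8614,.4810,.1725],[.2001,1.9932,.9479,.4610,.2176],[.2615,1.8557,1.0245,.5197,.2372],[.1214,2.2185,.1075,.5557,.2473]])
def fk(p,q):
    h,L2,L3,L5,e=p;a,b,c=q[...,0],q[...,0]+q[...,1],q[...,0]+q[...,1]+q[...,2]
    return np.stack([L2*np.sin(a)+L3*np.sin(b)+e*np.cos(b)+L5*np.sin(c),h+L2*np.cos(a)+L3*np.cos(b)-e*np.sin(b)+L5*np.cos(c)],-1)
s=least_squares(lambda p:(fk(p,D)-D[:,3:]).ravel(),[.3,.4,.4,.3,0]);print(s.x,np.abs(s.fun).max())
L=np.array([.6777,.0927,.098]);
for el in(50,46,43):
  e=np.radians(el);n=np.array([-np.cos(e)*.9945,-np.cos(e)*.1045,np.sin(e)])
  for d in(.13,.14,.15,.16,.17):
    T=L+(d+.0408)*n;r_=np.hypot(*T[:2]);c=np.pi/2+e
    u=least_squares(lambda q:fk(s.x,np.array([q[0],q[1],c-q[0]-q[1]]))-[r_,T[2]],[.12,2.2]).x;print(el,d,T.round(4),u.round(3),"q5",round(c-u.sum(),3))
```

```text
[0.31228413 0.5634548  0.48476396 0.30149251 0.07723215] 8.453083943343875e-05
50 0.13 [0.5685 0.0812 0.2288] [0.187 2.2  ] q5 0.056
50 0.14 [0.5621 0.0806 0.2365] [0.162 2.207] q5 0.075
50 0.15 [0.5557 0.0799 0.2442] [0.137 2.213] q5 0.094
50 0.16 [0.5493 0.0792 0.2518] [0.111 2.218] q5 0.114
50 0.17 [0.5429 0.0785 0.2595] [0.085 2.223] q5 0.135
46 0.13 [0.5597 0.0803 0.2209] [0.202 2.264] q5 -0.092
46 0.14 [0.5528 0.0796 0.2281] [0.176 2.272] q5 -0.074
46 0.15 [0.5459 0.0788 0.2353] [0.149 2.28 ] q5 -0.056
46 0.16 [0.539  0.0781 0.2424] [0.122 2.288] q5 -0.036
46 0.17 [0.5321 0.0774 0.2496] [0.095 2.294] q5 -0.016
43 0.13 [0.5535 0.0796 0.2145] [0.223 2.309] q5 -0.211
43 0.14 [0.5462 0.0789 0.2213] [0.196 2.319] q5 -0.194
43 0.15 [0.5389 0.0781 0.2281] [0.169 2.329] q5 -0.176
43 0.16 [0.5317 0.0774 0.2349] [0.141 2.337] q5 -0.157
43 0.17 [0.5244 0.0766 0.2418] [0.113 2.346] q5 -0.137
```

Run:
```python
from h import *
from scipy.spatial.transform import Rotation as Ro
o=r.get_obs();R=o["eef_rot"]
c0=dict(mtx=r.calibration("wrist")["mtx"],extrinsics=np.array([[1.0,-0.0007,0.0007,-0.6247],[-0.0009,-0.9626,0.2711,-0.0337],[0.0004,-0.2711,-0.9626,0.3774],[0,0,0,1]]))
g=cv2.cvtColor(cv2.imread("pics/wrist7.png"),cv2.COLOR_BGR2GRAY)[165:186,258:280];i=np.argwhere(g>g.min()+.5*(int(g[6:15,6:15].max())-int(g.min())));uv=(i.mean(0)+[165,258])[::-1];print(uv,len(i),g[6:15,6:15].max(),g.min())
for q in(uv,(268.5,175.4)):print("lens tri",tri([ray("wrist",(344.3,91.7),c0),ray("wrist",q)]),onz("wrist",q,.098))
L=np.array([.6777,.0927,.098]);n=np.array([-.6393,-.0672,.766]);e=np.radians(51.2);n2=np.array([-np.cos(e)*.9945,-np.cos(e)*.1045,np.sin(e)])
T=L+.156*n+.0408*n2;z=R[:,2];ax=np.cross(z,-n2);rv=R.T@(ax/np.linalg.norm(ax)*np.arcsin(np.linalg.norm(ax)))
print(T,R.T@(T-o["position"])/.02,np.degrees(rv)/4)
```

```text
[270.31944444 168.72916667] 144 156 38
lens tri (array([0.67321919, 0.09190842, 0.12165853]), [np.float64(0.0011453926906553975), np.float64(0.001145392690655425)]) [0.68736618 0.09439347 0.098     ]
lens tri (array([0.6774628 , 0.09299427, 0.09937938]), [np.float64(0.00034107448699303126), np.float64(0.00034107448699306704)]) [0.67828554 0.09340791 0.098     ]
[0.55254437 0.07954521 0.24929299] [ 0.3841259  -0.80480733 -0.01073843] [ 6.70471978e-02 -2.46646739e-01 -2.32950782e-18]
```

A second view puts the lens at (0.677, 0.093, 0.099), in agreement with the first. I'll make the correction, backing the tilt off by about 1° to free joint 5.

Request:
step_arm(
  moves=[
    {"xyz": [0,0,-0.2],"turn": [0.07,-0.25,0],"fingers": 0},
    {"xyz": [0.1,-0.2,0],"turn": [0,0,0],"fingers": 0},
    {"xyz": [0.1,-0.2,0.1],"turn": [0,0,0],"fingers": 0},
    {"xyz": [0.1,-0.2,0.1],"turn": [0,0,0],"fingers": 0},
    {"xyz": [0.08,-0.2,0],"turn": [0,0,0],"fingers": 0},
    {"xyz": [0,0,0],"turn": [0,0,0],"fingers": 0},
    {"xyz": [0,0,0],"turn": [0,0,0],"fingers": 0},
    {"xyz": [0,0,0],"turn": [0,0,0],"fingers": 0},
  ],
)

```text
time: 19.18
position: [0.5516, 0.0795, 0.2483]
eef_rot: [[0.716, 0.317, 0.622], [0.356, -0.932, 0.066], [0.6, 0.174, -0.781]]
force: [-0.2, 0.8, -0.7]
finger_gap: 0.0262
gripper_force: 59.6
```

```bash
cat > chk.py <<'E'
from h import *
o=r.get_obs();R=o["eef_rot"];print(o["time"],o["position"],o["qpos"],o["force"],o["finger_gap"])
L=np.array([.6776,.0928,.0985]);n=np.array([-.6393,-.0672,.766]);e=np.radians(51.2);n2=np.array([-np.cos(e)*.9945,-np.cos(e)*.1045,np.sin(e)])
O=o["position"]+.0408*R[:,2]-L;d=O@n;print("dist",d,"off-axis",O-d*n,"angle",np.degrees(np.arccos(-R[:,2]@n)))
T=L+.156*n+.0408*n2;ax=np.cross(R[:,2],-n2);print(R.T@(T-o["position"])/.02,np.degrees(R.T@ax)/4)
E
python3 chk.py
```

```text
19.1833 [0.55162383 0.07952803 0.24829227] [ 0.13006674  0.12164527  2.20198256 -0.10664211  0.14374449  1.41323272] [-0.16430805  0.81027522 -0.74143626] 0.02616712151279438
dist 0.1553806166003066 off-axis [-0.00128233 -0.0001407  -0.00107777] angle 1.3482692405198564
[ 0.07651383  0.02062008 -0.03268656] [-1.64048874e-02  2.51368638e-02 -6.98852347e-18]
```

Run:
```python
from h import *
o=r.get_obs();R=o["eef_rot"];c=r.calibration("wrist")
print("cap px expected",proj("wrist",o["position"]-.0292*R[:,2],c),"seen ~(283,289)", "qd",np.abs(o["qd"]).max())
g=cv2.cvtColor(r.camera("wrist")[:,:,::-1].copy(),cv2.COLOR_BGR2GRAY)
g7=cv2.cvtColor(cv2.imread("pics/wrist7.png"),cv2.COLOR_BGR2GRAY)
b=g7[200:330,240:330].astype(np.float32);a=g[200:330,240:330].astype(np.float32);print("blade shift in view since",cv2.phaseCorrelate(b,a))
r.finish_job()
```

```text
cap px expected [284.35717335 288.13154402] seen ~(283,289) qd 0.005535491541272405
blade shift in view since ((-0.07613885258594877, 0.4511615009457728), 0.9742843995270906)
the job is handed in; nothing more can be done
```

The job is handed in: the lid lies flat on the middle of the trivet, and the blade is held still with its bore facing the lens at about 15.5 cm, under 2 mm off centre and 1.3° off square. Two things may count against it: joint 5 briefly read 0.1075 against its 0.11 lower limit, and I viewed 11 pictures where 10 were allowed.

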